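# Draw the prop wedge from under the glass shelf

## Robot

A 7-joint arm with a two-finger parallel gripper is mounted at the origin on the work surface. World frame = base frame: x ahead of the robot, y to its left, z up, the work surface at z = 0. Lengths are in m, angles in rad, forces in N, time in s.
With the tool pointing down it reaches from about 0.375 to 0.925 m from the base axis. Payload 3.1 kg.
Tool frame: the origin (TCP) lies between the finger pads; the fingertips stand 19 mm ahead of it and the grasp point (between the pads) is the TCP; z points along the fingers, y is the direction in which the jaws open and shut (so a half turn about z gives the same grasp; the last joint's range is limited). The gripper opens to 85 mm and grips with 20 to 120 N. Pads are 22 mm wide; open, the fingers measure 114 mm over their backs; the gripper's body (76 mm by 85 mm) begins 54 mm behind the grasp point. The pads swing forward as they close: fully open they stand 13 mm farther back than shut.
Start: joints at [1.037, 0.383, 0.044, 1.598, -0.018, 1.161, -0.05], TCP at [0.274, -0.589, 0.25] pointing down, gripper open.
Joint ranges: [-2.61, 2.61], [-0.41, 2.15], [-1.48, 1.57], [0, 2.5], [-1.57, 4.71], [0.05, 1.97], [-2.85, 2.85]. Speed limits (rad/s): [2.79, 2.79, 3.14, 3.14, 3.14, 3.14, 3.14].

## Interface

Orientations are given as a unit quaternion [x, y, z, w].
In Python, from bench import move_ptp, movel, move_j, move_gripper, pause, inverse_kinematics, read_camera, camera_params, MotionError, sign_off, look_for, tip_of, read_time_s, read_qpos, read_joint_vel, read_effort, read_eef_pos, read_tcp_rot, read_ft_force, read_ft_torque, read_finger_gap gives the robot as it stands. Calls block until the motion is done:
- move_ptp(position, orientation): joint-space move of the TCP to a pose.
- movel(position, orientation=None, speed=0.15): straight line of the TCP; orientation=None keeps the orientation; speed is the mean speed in m/s.
- move_j(angles): joint-space move.
- move_gripper(opening, effort=None): finger opening in m; effort is the grip in N (None keeps the last); returns when the fingers have stopped.
- pause(seconds).
- inverse_kinematics(position, orientation): joint angles nearest the present ones, or None.
- read_camera(name): name is "scene" or "top"; returns the picture (384x512x3 uint8, red, green, blue); there is no depth.
- camera_params(name): a dict with "K" (3x3 intrinsics, pixels), "dist_coeffs" ([k1, k2, p1, p2, k3] as OpenCV has them; the pictures are not rectified), "camera_from_world" (4x4, takes a point from world to camera coordinates). Camera axes: x right, y down, z forward; pixel columns grow to the right and rows downward; lengths in m; the calibration is good to about 2 mm. A picture is of the moment at which its call begins. camera_params takes no time and is no camera call.
A pose or a line that the arm cannot do raises MotionError and nothing moves.
- sign_off(): hands the job in, once; it reports no verdict.
Trained networks look in the newest picture that a camera, given by its name, has taken for a name from the list of things; names that differ only in an ending like _2 or _b are one class to them, and where a whole thing is asked for, a point or a joint stands for the part that bears it (a point fixed in the world has none). Each returns a list of dicts, best first, with "confidence" (0 to 1); they miss things now and then, are a little off and sometimes report something else, mostly with a low value. They report only what shows in the picture. A call takes as long as a camera call. They do not tell look-alikes from the thing itself.
- look_for(camera, name): "at" ([column, row] in pixels, amid what is visible of it).
- tip_of(camera, name): "at" ([column, row] in pixels: a listed point, or the origin of a listed thing).
Readings, each from a call of its own:
- read_time_s(): time.
- read_qpos(): joint angles.
- read_joint_vel(): joint speeds.
- read_effort(): joint torques, N m.
- read_eef_pos(): TCP position.
- read_tcp_rot(): TCP orientation.
- read_ft_force(): force on the tool from outside, world axes, zero at the start.
- read_ft_torque(): the same for the moment, N m.
- read_finger_gap(): finger opening in m.
Only numpy, scipy, OpenCV 4.12 (cv2) and the standard library are available. Lean on these libraries where they do the work, as an engineer would, in place of code of your own. Each camera call takes 0.05 s, during which the arm holds its last target. There are 200 camera calls.

## Task

The heavy frosted glass shelf on the counter was propped up at the front with a wooden wedge so it could drain. Work the wedge straight back out from under it in small tugs of about two centimetres, stopping briefly after each, sliding it along the counter without lifting wedge or shelf, so that the glass comes down gently and lies level on its chrome rests. Leave the wedge flat on the counter directly in front of the shelf with at least a finger's width of clear counter between them, and do not push the other things about.

Things in the scene. Friction and masses are not known exactly. Their poses are not given: they have to be found in the camera images.
- shelf: fixed chrome frame of the low shelf: two hinge blocks at the back, 34 mm high, and two front rests, 12 mm high, at y = -165 and +165 mm. Origin on the counter straight under the middle of the panel's front edge (when level); x points level from the front edge to the hinge at the back, y along the front edge, z up
- panel: heavy frosted glass panel of the shelf: 400 mm along y, 200 mm deep along x, 10 mm thick, 1.8 kg, hinged at its back (210 mm behind its origin). Origin: middle of its lower front edge. Level on its front rests, the origin is 12 mm above the counter; at the start it is raised to about 24 to 30 mm, lying on the wedge's ramp (panel tilted 0.06 to 0.09 rad). It falls by its own weight; no catch
- wedge: wooden wedge flat on the counter, 60 mm wide, 167 mm long, about 0.16 kg. Its x axis points under the shelf: upright lip from x = -42 to -30 mm, 36 mm high; finger well from -30 to +30 mm, floor 10 mm thick, open above and at both sides; ramp from +30 mm (31 mm high, upright back face) down to the thin tip at +125 mm (5 mm high). Origin on the underside below the well's middle, z up
- wedge_tip (a point): middle of the lower edge of the wedge's thin end. At the start it is 74 to 90 mm behind the panel's front edge; the finger well is wholly in front of the panel
- wedge_lip (a point): point on the lip's well side (the face to push against to draw the wedge out), mid-width, 24 mm above the counter. Friction holds the wedge: drawing takes about 5 to 15 N until the panel is down on its rests (after 40 to 75 mm of travel), then about 1 N
- toothbrush: orange plastic toothbrush lying flat, 190 mm long, 18 mm high; origin under its middle, x along it (bystander)
- pill_pot: white ceramic egg-shaped pot standing upright, 52 mm across, 64 mm high; origin under its centre (bystander)
- denture_cup: lidded plastic soaking cup, 92 mm across, 88 mm high with its twist bar; origin under its centre (bystander)
- denture_brush: round silicone brush lying bristle pad down, 54 mm across, 54 mm high with its knob; origin under its centre (bystander)
- compact_mirror: closed round compact mirror lying flat, 72 mm across, 16 mm high; origin under its centre (bystander)
- tumbler: ceramic tumbler, 72 mm across the rim, 95 mm high; origin under its centre (bystander)
- tablet_jar: small amber jar, 52 mm across, 70 mm high; origin under its centre (bystander)
Things that resemble listed ones, but are neither listed nor needed, are in the scene too. Several things have the shape of the wedge; the one meant has the colours described above.

How it is judged:
On the way, in this order (a step that is already met when the one before it is completed fails the run):
1. the wedge has been drawn 5 to 34 mm and stands still for 0.15 s, the panel still propped on it (distance of wedge from where it was at the start of the episode between 0.005 and 0.034 m and linear speed of wedge below 0.006 m/s and angle between panel's own z axis and vertical above 0.01 rad), for 0.15 s.
2. the wedge has been drawn 36 to 66 mm in all and stands still again for 0.15 s (distance of wedge from where it was at the start of the episode between 0.036 and 0.066 m and linear speed of wedge below 0.006 m/s), for 0.15 s.
At the end, for the whole second after the job is handed in: The panel lies on its rests (level within 0.008 rad); the wedge lies flat and still on the counter in front of the shelf, its tip 8 to 200 mm in front of the shelf's front edge line and within 200 mm of its middle along y (angle between panel's own z axis and vertical below 0.008 rad and x of wedge_tip in the frame of shelf between -0.2 and -0.008 m and y of wedge_tip in the frame of shelf between -0.2 and 0.2 m and angle between wedge's own z axis and vertical below 0.08 rad and height (world z) of wedge below 0.006 m and linear speed of wedge below 0.01 m/s); the robot touches nothing.
It fails at once if the panel drops (moves faster than 0.12 m/s) (linear speed of panel above 0.12 m/s).
It fails at once if the panel is lifted (its front edge above 40 mm) (height (world z) of panel above 0.04 m).
It fails at once if the wedge is lifted more than 20 mm off the counter (height (world z) of wedge above 0.02 m).
It fails at once if one of the other things is moved more than 25 mm (distance of any of toothbrush, pill_pot, denture_cup, denture_brush, compact_mirror, tumbler, tablet_jar from where it was at the start of the episode above 0.025 m).
It fails at once if one of the other things is tipped over (angle between any of toothbrush, pill_pot, denture_cup, denture_brush, compact_mirror, tumbler, tablet_jar's own z axis and vertical above 0.5 rad).
It also fails if it takes over 42 s, if anything falls off the work surface, if the arm or the gripper's body presses on something with over 40 N, if the wrist force passes 120 N, or if a joint passes its speed limit or range.

## Working session

There is one attempt and no reset: what is moved stays moved. The work goes in short steps, each a Python script; the robot and the scene stay as the last script left them, time stands still between calls to the robot, and variables do not carry over. Pictures are saved under pics/ and viewed, about 8 in all and at most 12, crops included, and the job is handed in when it is done.

```bash
mkdir -p pics
python3 - <<'E'
from bench import *
import cv2
for c in ("scene","top"):
    im=read_camera(c); cv2.imwrite(f"pics/{c}0.png",im[:,:,::-1])
    p=camera_params(c); print(c,p)
    for n in ("wedge_tip","wedge_lip","wedge","shelf","panel"):
        print(n,[(d["at"],round(d["confidence"],2)) for d in tip_of(c,n)])
print(read_time_s(),read_tcp_rot())
E
```

```text
scene {'K': array([[424.75355057,   0.        , 252.73551807],
       [  0.        , 424.75355057, 191.47860065],
       [  0.        ,   0.        ,   1.        ]]), 'dist_coeffs': array([0.04130793, 0.        , 0.        , 0.        , 0.        ]), 'camera_from_world': array([[-0.8242173 ,  0.56608032, -0.0147956 ,  0.4329138 ],
       [ 0.46438243,  0.66073059, -0.58973219, -0.23272937],
       [-0.32405988, -0.49293829, -0.80746334,  1.41188546],
       [ 0.        ,  0.        ,  0.        ,  1.        ]])}
wedge_tip [([286.1, 168.4], 0.81), ([154.8, 172.3], 0.6), ([345.1, 230.4], 0.57)]
wedge_lip [([335.6, 182.7], 0.82), ([109.7, 153.0], 0.79), ([400.7, 215.3], 0.66), ([238.7, 209.2], 0.59)]
wedge [([390.9, 226.0], 0.94), ([119.6, 162.6], 0.7), ([228.6, 219.1], 0.68), ([330.3, 181.2], 0.66)]
shelf [([214.7, 243.8], 0.79)]
panel [([215.8, 240.3], 0.88)]
top {'K': array([[494.92249436,   0.        , 244.88417961],
       [  0.        , 494.92249436, 191.66880759],
       [  0.        ,   0.        ,   1.        ]]), 'dist_coeffs': array([0.0181264, 0.       , 0.       , 0.       , 0.       ]), 'camera_from_world': array([[ 0.00598966, -0.99996986,  0.00494014, -0.00885711],
       [-0.9853927 , -0.006743  , -0.17016389,  0.54183478],
       [ 0.17019207, -0.00384876, -0.98540339,  1.40089103],
       [ 0.        ,  0.        ,  0.        ,  1.        ]])}
wedge_tip [([326.7, 137.0], 0.93), ([249.9, 245.7], 0.81), ([158.7, 241.7], 0.58)]
wedge_lip [([234.3, 175.5], 0.9), ([199.4, 275.7], 0.88), ([138.1, 294.2], 0.88), ([366.6, 107.4], 0.79)]
wedge [([354.2, 115.1], 0.96), ([236.2, 169.1], 0.9), ([140.7, 285.1], 0.81), ([213.0, 272.2], 0.63)]
shelf [([216.7, 142.3], 0.77)]
panel [([220.4, 147.3], 0.65)]
0.6 [9.76351135e-01 2.16190793e-01 2.55744376e-05 3.93519242e-05]
```

View pics/scene0.png

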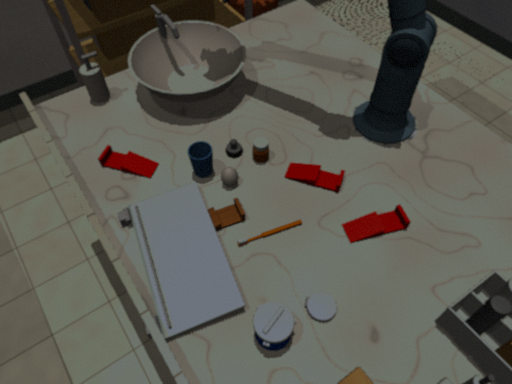

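View pics/top0.png

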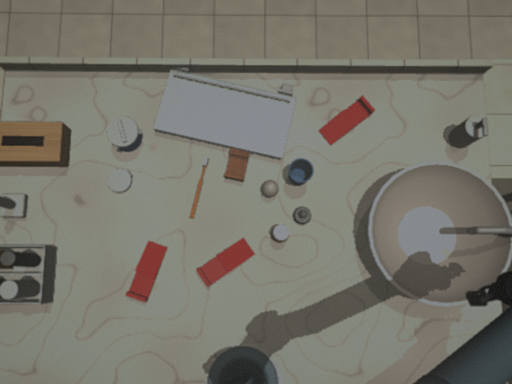

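The wooden wedge shows at about (237,165) in top and (228,215) in scene. Its lip is near (234,178), between the toothbrush on the left and the pot on the right. The red ones are look-alikes. I'll zoom in to get the axis.

```bash
python3 - <<'E'
import cv2,numpy as np
a=cv2.imread("pics/top0.png")[135:195,195:275]; b=cv2.imread("pics/scene0.png")[185:245,190:270]
o=[cv2.convertScaleAbs(cv2.resize(i,None,fx=5,fy=5,interpolation=cv2.INTER_CUBIC),alpha=1.8) for i in(a,b)]
cv2.imwrite("pics/crop0.png",np.hstack(o))
E
cat > h.py <<'E'
import numpy as np,cv2
from bench import *
def ray(c,uv):
    p=camera_params(c); T=p["camera_from_world"]; R=T[:3,:3]
    n=cv2.undistortPoints(np.array([[uv]],float),p["K"],p["dist_coeffs"])[0,0]
    return -R.T@T[:3,3], R.T@np.array([n[0],n[1],1])
def at_z(c,uv,z):
    o,d=ray(c,uv); return o+d*(z-o[2])/d[2]
def proj(c,P):
    p=camera_params(c); T=p["camera_from_world"]
    return cv2.projectPoints(np.atleast_2d(P).astype(float),cv2.Rodrigues(T[:3,:3])[0],T[:3,3],p["K"],p["dist_coeffs"])[0][:,0]
def tool(yaw):  # tool down, tool x axis at world yaw -> quaternion
    return [np.cos(yaw/2),np.sin(yaw/2),0.,0.]
E
python3 - <<'E'
from h import *
for c,u in(("top",[234.3,175.5]),("scene",[238.7,209.2])): print("lip",at_z(c,u,.024))
for c,u in(("top",[236.2,169.1]),("scene",[228.6,219.1])): print("orig",at_z(c,u,0))
for z in(.012,.028): print("edge",at_z("top",[155,131],z),at_z("top",[281,158],z),"mid tip_of",at_z("top",[220.4,147.3],z),at_z("scene",[215.8,240.3],z))
E
```

```text
lip [0.59455208 0.02643736 0.024     ]
lip [0.59371318 0.03117234 0.024     ]
orig [0.6194215  0.02128164 0.        ]
orig [0.62735338 0.02882127 0.        ]
edge [0.73399258 0.27013834 0.012     ] [ 0.6521482  -0.11437066  0.012     ] mid tip_of [0.68423419 0.06975423 0.012     ] [0.69521364 0.07265652 0.012     ]
edge [0.72919002 0.26718137 0.028     ] [ 0.64824214 -0.11311581  0.028     ] mid tip_of [0.67997667 0.06899223 0.028     ] [0.69885923 0.08119277 0.028     ]
```

View pics/crop0.png

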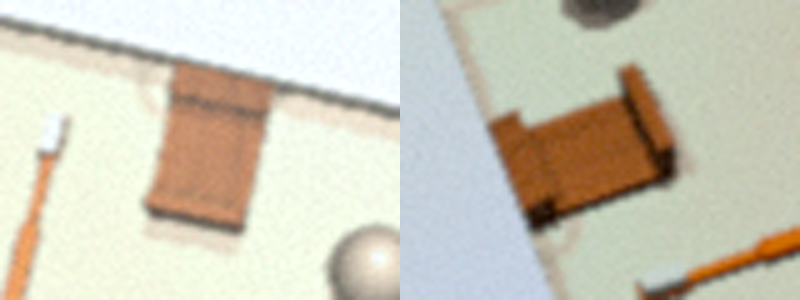

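```bash
cat > fit.py <<'E'
from h import *
from scipy.optimize import least_squares
# wedge frame pts; top: left=+y. scene: up= -y side
obs=[("top",(225,176.4),(-.042,.03,.036)),("top",(243.6,179.4),(-.042,-.03,.036)),
("top",(229.4,154.6),(.03,.03,.031)),("top",(249,157.4),(.03,-.03,.031)),
("scene",(238,198.2),(-.042,-.03,.036)),("scene",(244.4,215),(-.042,.03,.036)),
("scene",(213.4,207.4),(.03,-.03,.031)),("scene",(220,226),(.03,.03,.031))]
def W(p,q):
    c,s=np.cos(p[2]),np.sin(p[2]); return np.array([p[0]+c*q[0]-s*q[1],p[1]+s*q[0]+c*q[1],q[2]])
f=lambda p:np.concatenate([proj(c,W(p,q))[0]-u for c,u,q in obs])
r=least_squares(f,[.625,.026,-.2])
print(r.x,np.round(r.fun.reshape(-1,2),1).tolist())
print("lip",W(r.x,(-.03,0,.024)),"tip",W(r.x,(.125,0,0)))
e=at_z("top",[155,131],.038)-at_z("top",[281,158],.038); print("shelf yaw",np.arctan2(-e[0],e[1]),np.linalg.norm(e))
for n,u,z in(("brush head",(206,158),.01),("brush mid",(200,188),.01),("pot",(269.5,188),.032)): print(n,at_z("top",u,z))
E
python3 fit.py
```

```text
[ 0.62664578  0.02177713 -0.20520628] [[-2.0, -0.8], [-0.8, 0.4], [-1.1, -1.7], [-1.1, -0.4], [-1.1, -1.1], [0.5, -1.5], [-0.5, -0.9], [0.3, -2.7]]
lip [0.59727521 0.02789021 0.024     ] tip [ 0.74902315 -0.00369401  0.        ]
shelf yaw -0.20972434125113187 0.38612544649630837
brush head [0.65099799 0.1130309  0.01      ]
brush mid [0.55842957 0.12924699 0.01      ]
pot [ 0.55589083 -0.0781963   0.032     ]
```

```bash
cat > go1.py <<'E'
from h import *
Y=-.207; q=tool(Y); d=np.array([-np.cos(Y),-np.sin(Y),0]); C=np.array([.6266,.0218,0])
move_gripper(.02)
move_ptp([C[0],C[1],.18],q); print(read_qpos(),read_time_s())
cv2.imwrite("pics/scene1.png",read_camera("scene")[:,:,::-1]);
movel([C[0],C[1],.07],speed=.15)
movel([C[0],C[1],.034],speed=.06)
print(read_eef_pos(),read_ft_force(),read_finger_gap(),read_time_s())
im=read_camera("scene")[165:255,170:290]
cv2.imwrite("pics/in1.png",cv2.convertScaleAbs(cv2.resize(im[:,:,::-1],None,fx=5,fy=5,interpolation=cv2.INTER_CUBIC),alpha=1.6))
E
python3 go1.py
```

```text
[ 0.17992986  0.43423736 -0.35005111  1.70243758  0.16967112  1.03467984
 -2.00721833] 3.75
[0.62665325 0.02188643 0.03386665] [ 0.38650379 -0.03750147  0.09167959] 0.019885787068371984 5.4333
```

View pics/in1.png

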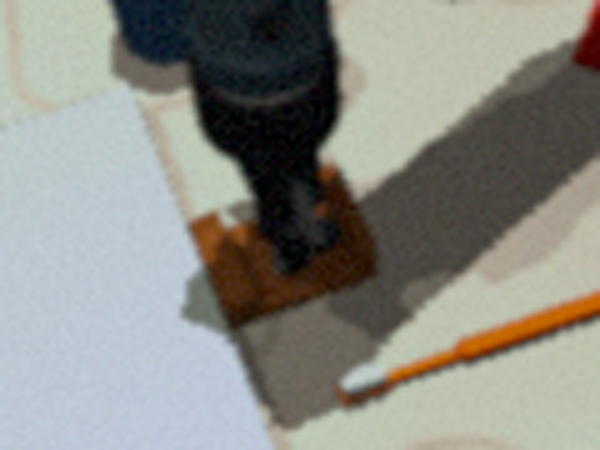

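The fingers stand in the well at about (228,213) in scene pixels, clear of the lip and ramp, with no contact force. Next I'll feel for the lip and make the first tug.

```bash
cat > go2.py <<'E'
from h import *
import json
Y=-.207; d=np.array([-np.cos(Y),-np.sin(Y),0]); C=np.array([.6266,.0218,.034])
s=.010; f0=np.array(read_ft_force())
while s<.028:
    s+=.002; movel(C+d*s,speed=.02); F=np.array(read_ft_force())-f0
    if -F@d>2: break
print("contact s",s,F,read_time_s())
movel(C+d*(s+.02),speed=.03); pause(.5)
print(read_eef_pos(),np.array(read_ft_force())-f0,read_time_s())
json.dump(s,open("s.json","w"))
im=read_camera("scene"); print([(x["at"],round(x["confidence"],2)) for x in tip_of("scene","wedge_lip")])
cv2.imwrite("pics/t1.png",cv2.convertScaleAbs(cv2.resize(im[165:255,170:290,::-1],None,fx=5,fy=5,interpolation=cv2.INTER_CUBIC),alpha=1.6))
E
python3 go2.py
```

```text
contact s 0.022000000000000006 [ 3.27620631  0.66909793 -2.04219092] 7.4833
[0.58760174 0.02986051 0.03456534] [ 5.26852351 -0.96749718 -4.38700741] 8.8
[([243.7, 207.3], 0.84), ([400.3, 217.4], 0.75), ([318.0, 305.6], 0.71), ([337.0, 178.5], 0.62), ([106.6, 152.3], 0.61)]
```

View pics/t1.png

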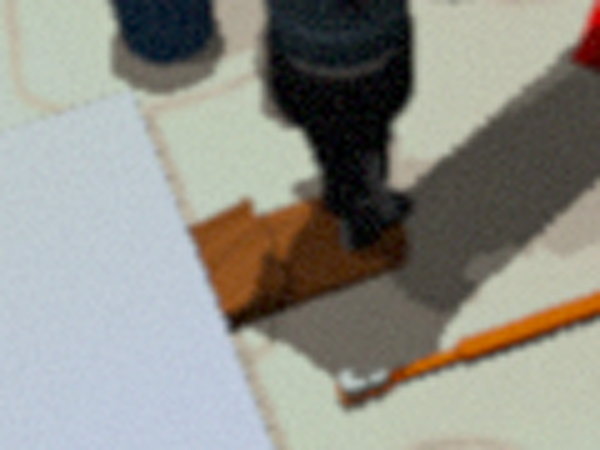

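The wedge has come out by about 18–20 mm, still under the panel and square in its track. I'll do the rest in tugs.

```bash
cat > go3.py <<'E'
from h import *
import json
Y=-.207; d=np.array([-np.cos(Y),-np.sin(Y),0]); C=np.array([.6266,.0218,.034]); s=json.load(open("s.json"))
for k in (.042,.062,.082,.102,.116):
    movel(C+d*(s+k),speed=.03); pause(.5)
    e=np.array(read_eef_pos()); print(k,round((e-C)@d-s,4),e.round(4),np.round(read_ft_force(),1),round(read_time_s(),1))
movel(C+d*(s+.116-.015),speed=.04)
e=C+d*(s+.101); e[2]=.16; movel(e,speed=.12)
movel(e+[-.02,-.22,.1],speed=.25)
print(read_time_s())
o=[]
for c,(r,cc) in(("top",(130,190)),("scene",(180,180))):
    im=read_camera(c); print(c,[(x["at"],round(x["confidence"],2)) for x in tip_of(c,"wedge_tip")])
    cv2.imwrite(f"pics/{c}_end.png",im[:,:,::-1])
    o.append(cv2.convertScaleAbs(cv2.resize(im[r:r+90,cc:cc+80,::-1],None,fx=5,fy=5,interpolation=cv2.INTER_CUBIC),alpha=1.7))
cv2.imwrite("pics/end.png",np.hstack(o))
E
python3 go3.py
```

```text
0.042 0.0398 [0.566  0.0343 0.0346] [ 5.  -0.4 -3.5] 10.3
0.062 0.0622 [0.5442 0.039  0.0339] [-0.1 -0.1 -0.6] 11.6
0.082 0.082 [0.5248 0.0432 0.034 ] [-0.2  0.5  0. ] 12.9
0.102 0.102 [0.5052 0.0473 0.0339] [-0.5  1.   0.6] 14.2
0.116 0.116 [0.4915 0.0501 0.0339] [-0.1  0.4 -0.1] 15.3
18.1917
top [([248.5, 244.6], 0.86), ([327.7, 135.8], 0.74), ([226.3, 206.6], 0.68), ([158.8, 243.3], 0.65), ([237.2, 163.4], 0.58)]
scene [([223.9, 217.2], 0.96), ([346.5, 231.8], 0.89), ([150.9, 174.6], 0.88), ([285.1, 167.7], 0.68)]
```

View pics/end.png

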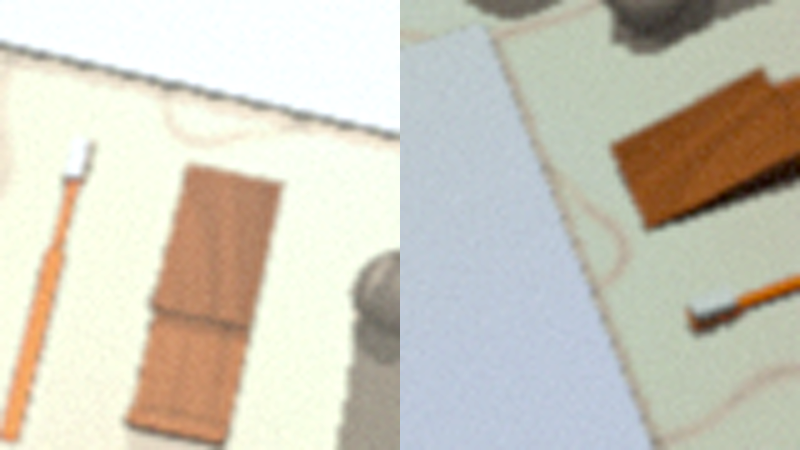

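Run:
```python
from h import *
Y=-.207;a=np.array([np.cos(Y),np.sin(Y)])
t=at_z("top",[237.3,164.0],.003)[:2]; t2=at_z("scene",[223.9,217.2],0)[:2]
e=at_z("top",[238.6,149.6],.012)[:2]   # lower front edge, level
print("gap top",(e-t)@a,"tip",t,t2, "force",read_ft_force())
pause(.3); sign_off(); print(read_time_s())
```

```text
gap top 0.04262897969229865 tip [0.6346548  0.01803426] [0.6348055  0.01586056] force [0.59553157 0.00695429 0.71025833]
the job is handed in; nothing more can be done
the job is handed in; nothing more can be done
```

The wedge is out and the job is handed in. I drew it straight back in six tugs of about 2 cm (the last about 1.4 cm), pausing 0.5 s after each, for about 116 mm in all. I then backed the fingers off the lip and moved the arm clear, finishing at about 18 s of the 42 s allowed.

**Wedge position:** The last pictures show it on the counter in front of the shelf. Its tip is about 40 mm clear of the front edge, and the two cameras place the tip within about 2 mm of each other.

**Panel:** I did not measure its level directly. I judge it down on its rests because the pull fell from about 5 N to near zero by about 60 mm of travel, and the shelf looks level in the pictures.

**Other things:** The gripper passed between the toothbrush and the pill pot and met no other contact. Both look unmoved in the last pictures; I did not measure the positions of any of the other things again.

**Distances during the tugs:** I read how far the wedge had moved from the tool's position after it met the lip, not from tracking the wedge itself. That gave about 18–20 mm at the first stop and 40 mm at the second. During those two tugs the tool felt a downward force of about 4 N. It rode up only 0.6 mm.

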